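# Close the rice press and find its lock

## Task

Close the rice-moulding press: lift its top plate by the T-key, keep it level and set it gently down over the two guide pins until it lies flat on the mould block. Then feel for the lock: turn the T-key gently back and forth until it drops into the hidden slot, and from there turn it clockwise (seen from above) as far as it goes, until its bar stands square to the block. Do not force anything, and leave the things standing round about where they are.

Things in the scene. Friction and masses are not known exactly. Their poses are not given: they have to be found in the camera images.
- press_base: the press's fixed lower half: aluminium foot slab 130 x 220 x 8 mm (x, y, z) under a white mould block 100 x 190 mm, its flat top 40 mm above the table, with two moulding cavities. Two upright steel guide pins, 14 mm in diameter, at y = +80 and -80 mm, rounded tips 82 mm above the table. Origin: centre of its underside, z up, y along its long side; -x side: the lock's bolt
- base_top (a point): centre of the mould block's flat top, 40 mm above the table, axes as press_base
- lock_well (a point): centre of a round well 60 mm wide in the mould block; in it, 1 mm below the block's top, the dark lock rotor with a cross-shaped slot (4 arms, 90 degrees apart, 12 mm wide, 13 mm deep) at a hidden angle, not told by this point's axes. It stays put under a lightly rubbing key (needs 0.2 N m); turned clockwise by the engaged key it goes 0.8 to 1.1 rad to its stop and pushes the bolt out
- top_plate: the loose upper half: flat steel plate 100 x 190 x 14 mm (x, y, z), about 0.5 kg; two through holes 17 mm wide at y = +80 and -80 mm go over the guide pins (either way round). Origin: centre of its underside, z up. Closed, its origin is at base_top. The captive black T-key in its centre is the handle: the plate hangs level from it and keeps its angle to it by slight friction (0.03 N m)
- key_grip (a point): centre of the T-key's black crossbar: 80 mm long (this point's x), 14 mm thick (y), 20 mm high. With the key up it is 58 mm above the plate's underside (bar from 48 to 68 mm), on a round stem 12 mm thick on the plate's centre axis. The key turns in the plate about the vertical. Its weight and a light spring (3 N) push it down: held loosely it sinks by itself over the slot
- key_bit (a point): underside of the key's flat bit, 38 x 7 mm, lying along the crossbar (x), under the plate's centre; flush with the plate's underside when the key is up. It drops in when along any arm of the slot to about 0.1 rad. With the plate just closed and the key not turned in it, one slot arm lies 0.2 to 0.8 rad away to one side, not known which, and another farther off on the other side
- key_drop (a joint): how far the T-key has sunk into the plate, m: 0 = up, about 0.001 resting on the rotor out of the slot, about 0.011 = dropped in the slot (engaged). Once engaged, locked (at the stop) means that the crossbar has come clockwise to stand along or across the block's long side, the first such position it meets; the bit has about 0.13 rad of play in the slot either way
- rice_tub: bystander: white lidded food tub, 103 x 144 x 56 mm, origin under its centre
- steel_cup_3: bystander: small steel cup, 68 mm wide, 42 mm high, origin under its centre
- sauce_pot_4: bystander: lidded portion pot, 53 mm wide, 36 mm high, origin under its centre
- chilli_jar: bystander: lidded glass jar, 65 mm wide, 94 mm high, origin under its centre

How it is judged:
On the way, in this order (a step that is already met when the one before it is completed fails the run):
1. the top plate lies flat on the mould block, over both pins (horizontal distance between top_plate and base_top below 0.005 m and z of top_plate in the frame of base_top below 0.003 m and angle between the y axis of top_plate and the y axis of press_base, either way round below 0.08 rad), for 0.2 s.
2. the key has dropped in and is turned to its locked position, its bar square to the block (value of joint key_drop above 0.007 m and (angle between the x axis of key_grip and the x axis of press_base, either way round below 0.15 rad or angle between the x axis of key_grip and the y axis of press_base, either way round below 0.15 rad)), for 0.2 s.
At the end, for the whole second after the job is handed in: The top plate lies still and flat on the mould block over both pins (centre within 5 mm, lifted by less than 3 mm, long axes within 0.08 rad), the T-key is sunk in the slot (by more than 7 mm) and turned to locked: its crossbar along or across the block's long side within 0.15 rad (all of step 1 and all of step 2 and linear speed of top_plate below 0.02 m/s); the robot touches nothing.
It fails at once if the press is forced: more than 100 N between the upper half (with its key) and the lower half (contact force between top_plate and press_base above 100 N).
It fails at once if the top plate is tilted by more than 0.3 rad (angle between top_plate's own z axis and vertical above 0.3 rad).
It fails at once if a bystander is moved by more than 30 mm (distance of any of rice_tub, steel_cup_3, sauce_pot_4, chilli_jar from where it was at the start of the episode above 0.03 m).
It also fails if it takes over 72 s, if anything falls off the work surface, if the arm or the gripper's body presses on something with over 40 N, if the wrist force passes 120 N, or if a joint passes its speed limit or range.

## Robot

A 6-joint arm with a two-finger parallel gripper is mounted at the origin on a cart in front of the work surface, level with it; the furniture and walls round the work are solid. World frame = base frame: x ahead of the robot, y to its left, z up, the work surface at z = 0. Lengths are in m, angles in rad, forces in N, time in s.
With the tool pointing down it reaches from about 0.325 to 0.85 m from the base axis. Payload 4.4 kg.
Tool frame: the origin (TCP) lies at the very end of the fingers, on their centre line; the grasp point (between the pads) lies arm.pinch_z behind it (arm.pinch_z is the distance from the TCP to the grasp point, in m); z points along the fingers, y is the direction in which the jaws open and shut (so a half turn about z gives the same grasp; the last joint's range is limited). The gripper opens to 94 mm and grips with 3 to 60 N. Pads are 16 mm wide; open, the fingers measure 119 mm over their backs; the gripper's body (75 mm by 177 mm) begins 78 mm behind the grasp point.
Start: joints at [0.963, 0.207, 1.542, -0, 1.393, -0.15], TCP at [0.254, 0.516, 0.205] pointing down, gripper open.
Joint ranges: [-2.73, 2.73], [-0.86, 2.22], [0.23, 2.46], [-1.11, 4.25], [0.08, 2.63], [-2.82, 2.82]. Speed limits (rad/s): [2.79, 2.79, 3.14, 3.14, 3.14, 3.14].

## Interface

Orientations are given as a unit quaternion [w, x, y, z].
In Python, from station import arm, vision gives the robot as it stands. The module is installed in compiled form; this text tells all that it offers.
- The arm moves only by the tool jog_arm, never from a script. Its argument "motion" is a list of rows, each a list of 7 numbers: the closure, from 0 (fully open) to 1 (shut), then the shift along the tool's x, y, z in m, then the turn, a rotation vector about the tool's x, y, z in rad. In form: [[gripper, tx, ty, tz, wx, wy, wz], ...]. A call has 1 to 20 rows; each row is the pose to reach, as a shift and turn from the pose commanded when the call began, along the tool's axes at that moment; what a row does not reach only later rows make up. A row lasts 1/12 s, in which the tool goes at most 41.7 mm and 7.16 degrees, less where a joint would pass 70% of its speed; a pose out of reach is approached as far as the arm can. A call with a gripper value outside its range is refused whole. The fingers move at their own pace and stop on an object; the grip force is fixed at half the most. Time passes only in rows, so rows that repeat a pose let the fingers close. It gives the time, the measured TCP pose, the force and the opening at its end, in the units of the state.
- arm.get_obs(): the state, without advancing time (a new reading comes with each control period).
- vision.get_image(name): name is "scene" or "side" or "wrist"; returns a dict with "image" (384x512x3 uint8, red, green, blue), "fovy" (degrees; the focal length in pixels is half the picture's height over the tangent of half this angle, whatever the lens; pixels are square), "cx", "cy" (the principal point, pixels), "dist_coeffs" ([k1, k2, p1, p2, k3] as OpenCV has them; the pictures are not rectified), "rvec" (rotation vector, rad) and "tvec" (3), from world to camera coordinates, as OpenCV has them. Camera axes: x right, y down, z forward; pixel columns grow to the right and rows downward; lengths in m; the calibration is good to about 2 mm. A picture is of the moment at which its call begins. There is no depth.
- arm.hand_in(): hands the job in, once; it reports no verdict.
The state is a dict: "time_s": time; "joint_positions": joint angles; "joint_vel": joint speeds; "joint_torque": joint torques, N m; "eef_pos": TCP position; "tool_rot": TCP orientation; "force": force on the tool from outside, world axes, zero at the start; "moment": the same for the moment, N m; "width": opening from 0.0 (shut) to 1.0 (fully open).
Only numpy, scipy, OpenCV 4.12 (cv2) and the standard library are available. Lean on these libraries where they do the work, as an engineer would, in place of code of your own. Each camera call takes 0.05 s, during which the arm holds its last target.

## Working session

There is one attempt and no reset: what is moved stays moved. The work goes in short steps, Python scripts to look and compute and a tool call to move; the robot and the scene stay as the last step left them, time stands still between calls to the robot, and variables do not carry over. Pictures are saved under pics/ and viewed, and the job is handed in when it is done.

Besides the shell and the picture viewer there is one more tool, called as a command line: name --pt "numbers of a row" for each row, then --argument value for the rest. jog_arm: Moves the arm, as the interface text tells. Its arguments: {"type":"object","properties":{"motion":{"type":"array"}},"required":["motion"]}

```bash
mkdir -p pics
cat > h.py <<'E'
import numpy as np, cv2
from station import arm, vision
def snap(n,f):
    d=vision.get_image(n); np.savez(f'pics/{f}.npz',**{k:np.array(v) for k,v in d.items()})
    cv2.imwrite(f'pics/{f}.png',cv2.cvtColor(d['image'],cv2.COLOR_RGB2BGR)); return d
def load(f): return dict(np.load(f'pics/{f}.npz'))
def K(d):
    h=d['image'].shape[0]; f=h/2/np.tan(np.radians(float(d['fovy']))/2)
    return np.array([[f,0,float(d['cx'])],[0,f,float(d['cy'])],[0,0,1]])
def ray(d,uv,z):
    "pixels -> world at height z"
    uv=np.array(uv,float).reshape(-1,1,2)
    n=cv2.undistortPoints(uv,K(d),np.array(d['dist_coeffs'],float)).reshape(-1,2)
    R=cv2.Rodrigues(np.array(d['rvec'],float))[0]; t=np.array(d['tvec'],float).ravel()
    c=-R.T@t; v=np.c_[n,np.ones(len(n))]@R
    return c+v*((z-c[2])/v[:,2])[:,None]
def proj(d,P): return cv2.projectPoints(np.array(P,float).reshape(-1,3),np.array(d['rvec'],float),np.array(d['tvec'],float),K(d),np.array(d['dist_coeffs'],float))[0].reshape(-1,2)
def crop(f,x0,y0,x1,y1,s):
    im=cv2.imread(f'pics/{f}.png')[y0:y1,x0:x1]; cv2.imwrite(f'pics/{f}_c{x0}_{y0}.png',cv2.resize(im,None,fx=s,fy=s,interpolation=cv2.INTER_CUBIC))
E
python3 - <<'E'
from h import *
print(arm.get_obs(), arm.pinch_z)
for n in ['scene','side','wrist']: d=snap(n,n+'0'); print(n,d['fovy'],d['dist_coeffs'],d['rvec'],d['tvec'])
E
```

```text
{'time_s': 0.0, 'joint_positions': array([ 9.62496226e-01,  2.07396541e-01,  1.54292916e+00, -7.77126173e-06,
        1.39347945e+00, -1.50494587e-01]), 'joint_vel': array([-0.00111937,  0.00092055, -0.00124618,  0.00048009, -0.00264277,
        0.00071127]), 'joint_torque': array([-7.80541050e-04, -3.70873976e+01, -2.81416690e+01,  6.96336036e-02,
        3.61615384e-02, -2.19455701e-04]), 'eef_pos': array([0.2536908 , 0.51512693, 0.20431588]), 'tool_rot': array([-4.06159029e-04,  2.26908228e-01,  9.73915516e-01, -1.02899729e-03]), 'force': array([-0.35967067, -0.09108678, -0.55627647]), 'moment': array([-0.0208617 , -0.08164034,  0.04084993]), 'width': 1.0007345385861461} 0.0188
scene 52.427795908317506 [-0.0695016  0.         0.         0.         0.       ] [ 2.07508513 -1.16081391  0.47655293] [-0.39207199  0.3687724   0.73111917]
side 48.78211421997861 [-0.08245554  0.          0.          0.          0.        ] [ 2.10521041 -0.21374759  0.13411535] [-0.57859992  0.07015791  1.3758596 ]
wrist 59.53965137279278 [-0.09237233  0.          0.          0.          0.        ] [-2.46001045 -1.5305386  -0.2125125 ] [-0.57461221 -0.02893639  0.39225857]
```

View pics/scene0.png

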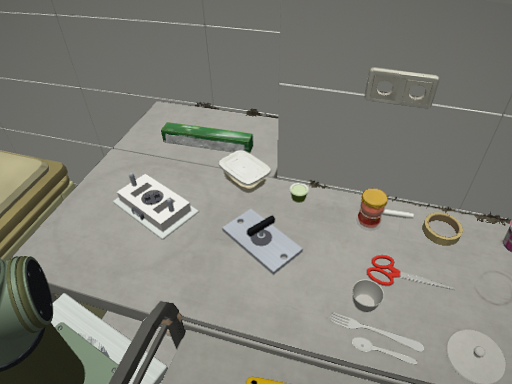

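View pics/side0.png

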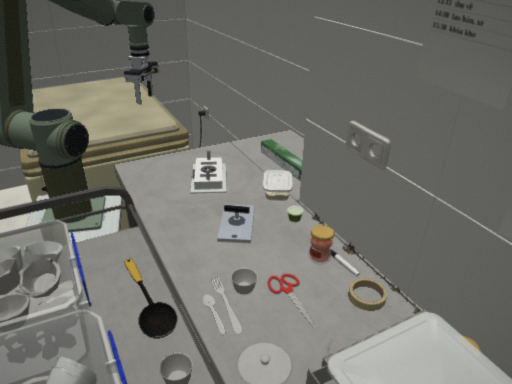

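View pics/wrist0.png

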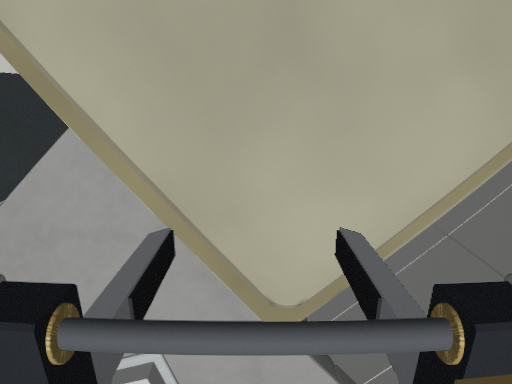

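Run:
```python
from h import *
crop('scene0',105,165,205,240,8); crop('scene0',215,200,310,275,8)
crop('side0',180,140,290,245,7)
```

```text
(no output)
```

View pics/scene0_c105_165.png

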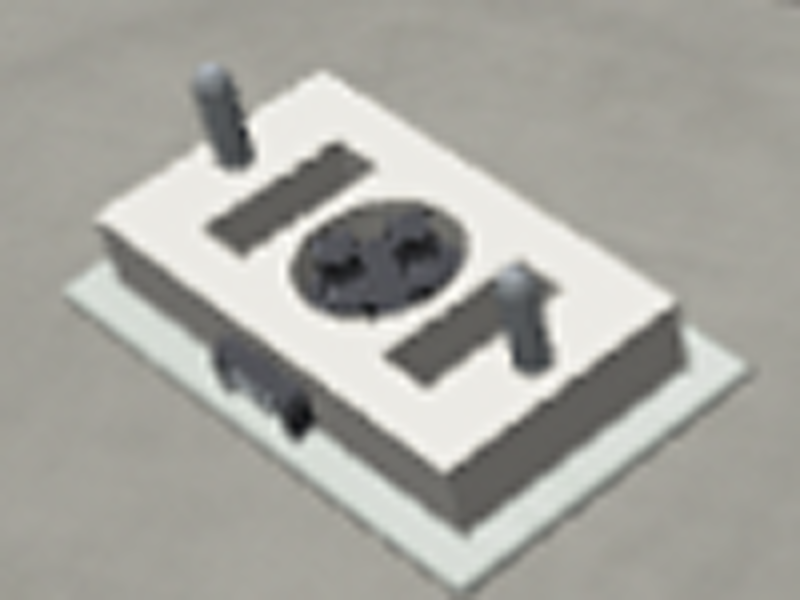

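View pics/scene0_c215_200.png

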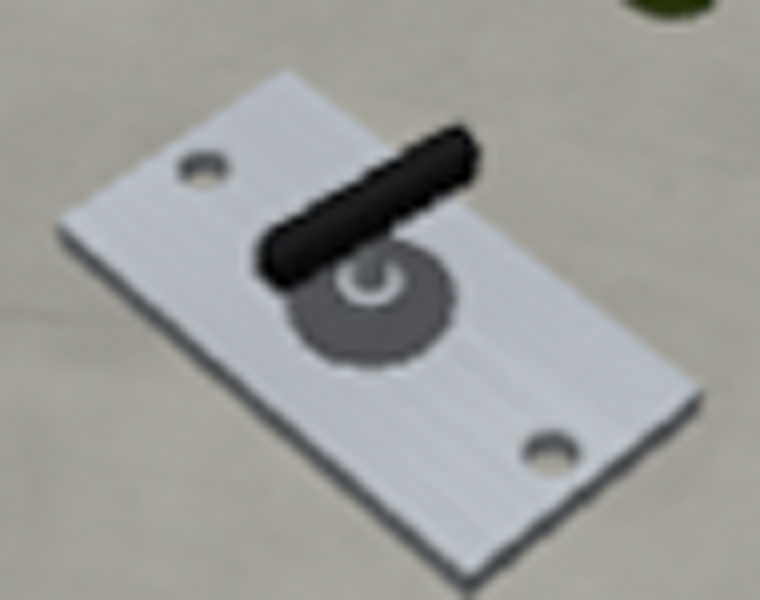

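View pics/side0_c180_140.png

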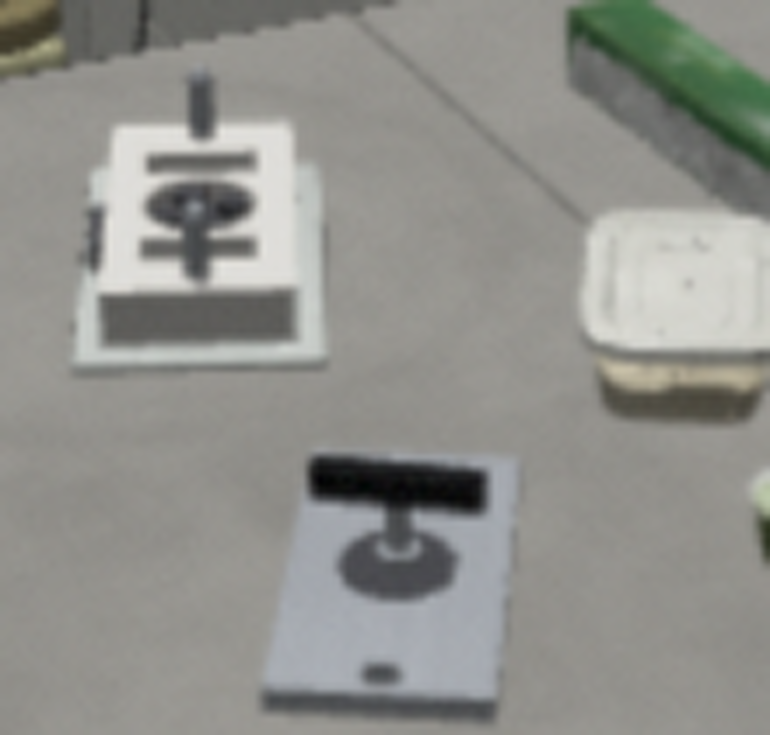

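```bash
cat > fit.py <<'E'
from h import *
from scipy.optimize import least_squares
def cv(c,x0,y0,s): c=np.array(c,float); return (c+.5)/s-.5+[x0,y0]
S=load('scene0'); D=load('side0')
def fit(name,obs,x0):
    # obs: list (cam, localpts, pix)
    def P(p,L): c,s=np.cos(p[2]),np.sin(p[2]); L=np.array(L,float); return np.c_[p[0]+c*L[:,0]-s*L[:,1],p[1]+s*L[:,0]+c*L[:,1],L[:,2]]
    f=lambda p: np.concatenate([(proj(d,P(p,L))-px).ravel() for d,L,px in obs])
    r=least_squares(f,x0,loss='soft_l1'); print(name,r.x.round(4),'res',f(r.x).reshape(-1,2).round(1).tolist()); return r.x
if __name__=='__main__':
    a,b=.05,.095
    s=lambda c:cv(c,105,165,8)
    print(ray(S,s([(325,68),(97,222),(682,305),(448,472)]),.04).round(3))
    print(ray(S,cv([(290,68),(55,220),(700,395),(468,578)],215,200,8),.014).round(3))
    LB=[(a,b,.04),(-a,b,.04),(a,-b,.04),(-a,-b,.04),(0,.08,.08),(0,-.08,.08),(0,.08,.04),(0,-.08,.04)]
    o1=(S,LB,s([(325,68),(97,222),(682,305),(448,472),(212,75),(512,280),(237,163),(533,367)]))
    q=lambda c:cv(c,180,140,7)
    o2=(D,LB,q([(293,122),(112,125),(298,292),(98,292),(202,75),(195,207),(202,133),(197,275)]))
    for st in [(.5,.3,0)]:
        fit('base',[o1,o2],st); fit('base S',[o1],st); fit('base D',[o2],st)
    LP=[(a,b,.014),(-a,b,.014),(a,-b,.014),(-a,-b,.014),(0,.08,.014),(0,-.08,.014)]
    o3=(S,LP,cv([(290,68),(55,220),(700,395),(468,575),(204,165),(552,448)],215,200,8))
    o4=(D,[LP[i] for i in (0,2,3,5)],q([(520,458),(497,698),(265,690),(382,672)]))
    fit('plate',[o3,o4],(.5,.1,0)); fit('plate S',[o3],(.5,.1,0)); fit('plate D',[o4],(.5,.1,0))
    print('bar S', ray(S,cv([(272,245),(462,140)],215,200,8),.068).round(4))
    print('bar D', ray(D,q([(312,460),(486,472)]),.068).round(4))
    print(arm.get_obs()['eef_pos'])
E
python3 fit.py
```

```text
[[0.535 0.252 0.04 ]
 [0.433 0.263 0.04 ]
 [0.506 0.061 0.04 ]
 [0.408 0.077 0.04 ]]
[[ 0.594 -0.075  0.014]
 [ 0.497 -0.047  0.014]
 [ 0.54  -0.258  0.014]
 [ 0.445 -0.231  0.014]]
base [ 0.4694  0.1629 -0.1415] res [[-0.1, 0.8], [-0.1, -0.2], [-0.4, 0.0], [-0.2, 0.7], [-0.1, 0.2], [0.3, 0.0], [0.1, 0.0], [0.3, 0.1], [0.1, -0.1], [0.4, 0.0], [-0.0, -0.7], [0.2, -0.0], [-0.1, -0.8], [0.1, -0.2], [0.3, 0.3], [0.3, 0.0]]
base S [ 0.47    0.1633 -0.1417] res [[-0.1, 0.6], [-0.1, -0.4], [-0.4, -0.2], [-0.2, 0.4], [-0.0, 0.0], [0.3, -0.2], [0.2, -0.1], [0.3, -0.1]]
base D [ 0.4686  0.1615 -0.1409] res [[-0.0, 0.0], [0.3, 0.2], [-0.2, -0.5], [0.0, 0.2], [-0.3, -0.6], [-0.0, -0.0], [0.1, 0.5], [0.1, 0.2]]
plate [ 0.5191 -0.1527 -0.2748] res [[-0.2, 0.3], [0.2, 0.1], [0.3, -0.4], [-0.2, 0.3], [0.1, 0.4], [-0.1, 0.6], [0.6, -0.4], [0.3, -0.2], [-0.2, -0.7], [0.3, -0.3]]
plate S [ 0.5198 -0.1523 -0.2755] res [[-0.2, 0.0], [0.2, -0.1], [0.2, -0.6], [-0.3, 0.0], [0.1, 0.2], [-0.1, 0.4]]
plate D [ 0.5176 -0.1543 -0.2649] res [[-0.0, -0.2], [0.2, 0.1], [-0.3, -0.2], [0.2, 0.1]]
bar S [[ 0.4848 -0.1402  0.068 ]
 [ 0.5508 -0.1669  0.068 ]]
bar D [[ 0.4811 -0.1428  0.068 ]
 [ 0.5545 -0.1671  0.068 ]]
[0.25380161 0.51525261 0.20455735]
```

```bash
cat >> h.py <<'E'
from scipy.spatial.transform import Rotation as Ro
def T(o): 
    q=np.array(o['tool_rot']); return Ro.from_quat([q[1],q[2],q[3],q[0]])
def to(pos,psi,o=None):
    "shift & turn in tool axes from measured pose to TCP pos, tool x heading psi"
    o=o or arm.get_obs(); R=T(o)
    G=Ro.from_matrix(np.array([[np.cos(psi),np.sin(psi),0],[np.sin(psi),-np.cos(psi),0],[0,0,-1]]))
    return R.inv().apply(np.array(pos)-o['eef_pos']).round(4),(R.inv()*G).as_rotvec().round(4)
def st(o=None):
    o=o or arm.get_obs(); x=T(o).apply([1,0,0]); print('t',o['time_s'],'pos',o['eef_pos'].round(4),'psi',np.arctan2(x[1],x[0]).round(4),'tilt',T(o).apply([0,0,1]).round(4),'F',o['force'].round(2),'M',o['moment'].round(3),'w',round(o['width'],3),'j',o['joint_positions'].round(2))
E
python3 - <<'E'
from h import *
d=load('wrist0'); R=cv2.Rodrigues(d['rvec'])[0]; c=-R.T@d['tvec']; o=arm.get_obs(); st(o)
print(T(o).inv().apply(c-o['eef_pos']), T(o).inv().apply(R[2]))
p,psi=np.array([.469,.163,.25]),2.684
# camera centre ray: want base at image centre-ish
print(to([.469,.163,.3],2.94))
E
```

```text
t 0.15 pos [0.2538 0.5153 0.2046] psi 2.6838 tilt [-0.001  -0.0015 -1.    ] F [-0.21 -0.12  0.38] M [ 0.029 -0.014 -0.005] w 0.999 j [ 0.96  0.21  1.54 -0.    1.39 -0.15]
[ 0.07977297  0.00043072 -0.17982058] [-2.74660796e-01  4.14020103e-04  9.61541094e-01]
(array([-0.3487, -0.221 , -0.0951]), array([-0.0017, -0.0004, -0.2562]))
```

Run:
```python
from h import *
print(to([.41,.175,.22],2.94))
```

```text
(array([-0.2905, -0.2362, -0.0151]), array([-0.0017, -0.0004, -0.2562]))
```

jog_arm --pt "0 -0.03 -0.024 -0.015 0 0 -0.05" --pt "0 -0.06 -0.048 -0.015 0 0 -0.1" --pt "0 -0.09 -0.072 -0.015 0 0 -0.15" --pt "0 -0.12 -0.096 -0.015 0 0 -0.2" --pt "0 -0.15 -0.12 -0.015 0 0 -0.25" --pt "0 -0.18 -0.145 -0.015 0 0 -0.256" --pt "0 -0.21 -0.17 -0.015 0 0 -0.256" --pt "0 -0.24 -0.195 -0.015 0 0 -0.256" --pt "0 -0.27 -0.22 -0.015 0 0 -0.256" --pt "0 -0.29 -0.236 -0.015 0 0 -0.256" --pt "0 -0.29 -0.236 -0.015 0 0 -0.256" --pt "0 -0.29 -0.236 -0.015 0 0 -0.256" --pt "0 -0.29 -0.236 -0.015 0 0 -0.256" --pt "0 -0.29 -0.236 -0.015 0 0 -0.256"

```text
time_s: 1.32
eef_pos: [0.4093, 0.1769, 0.2203]
tool_rot: [-0.0, 0.1, 0.995, 0.0]
force: [0.5, -0.3, 0.8]
width: 0.997
```

Run:
```python
from h import *
st(); snap('wrist','w1')
```

```text
t 1.3167 pos [0.4093 0.1769 0.2203] psi 2.9414 tilt [-6.e-04  4.e-04 -1.e+00] F [ 0.52 -0.31  0.76] M [-0.004 -0.029  0.023] w 0.997 j [ 0.21 -0.09  1.82  0.    1.41 -1.16]
```

View pics/w1.png

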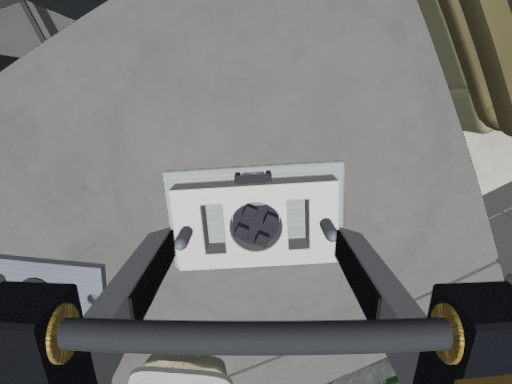

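Run:
```python
from h import *
crop('w1',155,150,355,280,4)
crop('w1',220,190,295,260,10)
```

```text
(no output)
```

View pics/w1_c155_150.png

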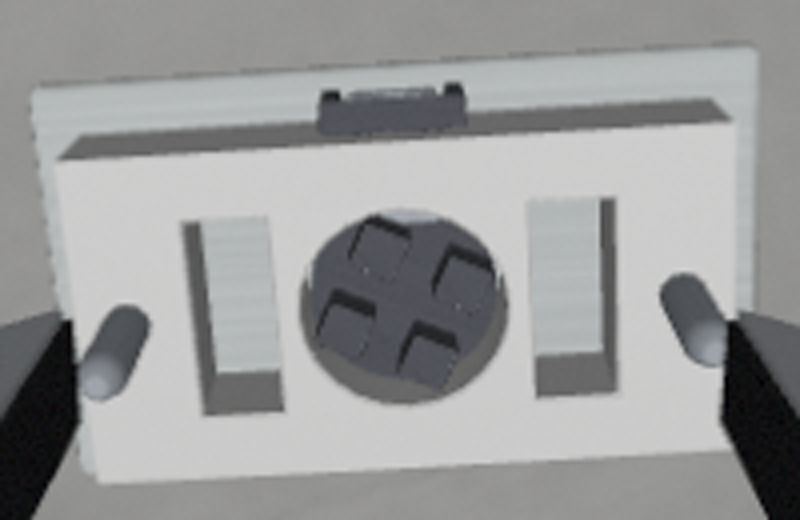

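View pics/w1_c220_190.png

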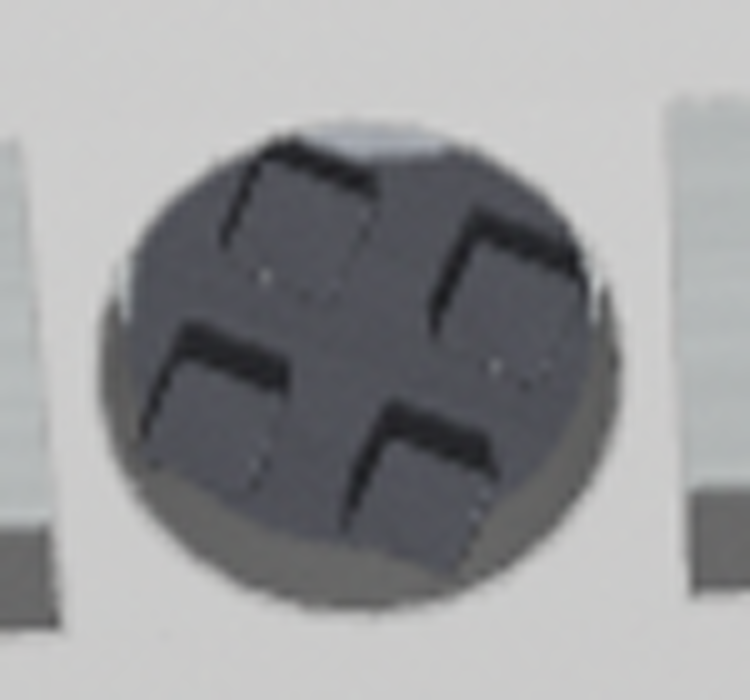

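Run:
```python
from h import *
from fit import cv, fit
import fit as F
W=load('w1')
p=ray(W,cv([(268,165),(495,245),(205,362),(405,435)],220,190,10),.039)
for i,j in [(0,1),(2,3),(0,2),(1,3)]:
    v=p[j]-p[i]; print(np.linalg.norm(v), np.arctan2(v[1],v[0]))
print(p.mean(0))
a,b=.05,.095
# wrist crop: image up = -x ; image right = +y?
L=[(-a,b,.04),(-a,-b,.04),(a,-b,.04),(0,.08,.082),(0,-.08,.082),(0,.08,.04),(0,-.08,.04)]
print(proj(W,[[.469-.1,.163,.04],[.469,.263,.04]]), )
o=(W,[(-a,-b,.04),(-a,b,.04),(a,-b,.04),(0,-.08,.04),(0,.08,.04),(0,-.08,.08),(0,.08,.08)],cv([(55,160),(735,122),(100,483),(133,318),(680,285),(100,383),(708,350)],155,150,4))
fit('W',[o],(.469,.163,-.14))
q=lambda c:cv(c,180,140,7); s=lambda c:cv(c,105,165,8)
LB=[(a,b,.04),(-a,b,.04),(a,-b,.04),(-a,-b,.04),(0,.08,.08),(0,-.08,.08),(0,.08,.04),(0,-.08,.04)]
o1=(F.S,LB,s([(325,68),(97,222),(682,305),(448,472),(212,75),(512,280),(237,163),(533,367)]))
o2=(F.D,LB,q([(293,122),(112,125),(298,292),(98,292),(202,75),(195,207),(202,133),(197,275)]))
fit('all',[o,o1,o2],(.469,.163,-.14))
```

```text
0.02749390636589342 1.0148928802600339
0.02476448293176562 0.99650983470031
0.024933677400639835 -0.5022838369719254
0.025391540765251037 -0.61096195820575
[0.46154607 0.16614002 0.039     ]
[[233.74598674 140.86974102]
 [338.59252686 210.07424422]]
W [ 0.4701  0.1665 -0.1401] res [[-0.2, 0.1], [0.2, -0.3], [-0.3, -0.5], [-1.2, 1.6], [0.5, 2.0], [-0.3, -0.3], [1.3, -0.6]]
all [ 0.4701  0.166  -0.141 ] res [[-0.6, 0.2], [-0.3, -0.1], [-0.7, -0.5], [-1.7, 1.6], [0.1, 2.1], [-0.8, -0.2], [0.8, -0.4], [-0.7, 0.3], [-0.7, -0.7], [-1.1, -0.6], [-0.9, 0.0], [-0.7, -0.3], [-0.5, -0.6], [-0.5, -0.5], [-0.4, -0.5], [0.2, -0.5], [0.5, -0.3], [0.0, -1.2], [0.3, -0.4], [-0.0, -1.1], [0.2, -0.6], [0.4, -0.1], [0.4, -0.4]]
```

Run:
```python
from h import *
print(to([.47,-.135,.20],2.815))
```

```text
(array([-0.1214, -0.2938,  0.0202]), array([ 1.000e-04, -6.000e-04,  1.269e-01]))
```

jog_arm --pt "0 -0.015 -0.035 0.01 0 0 0.06" --pt "0 -0.03 -0.07 0.02 0 0 0.12" --pt "0 -0.045 -0.105 0.02 0 0 0.127" --pt "0 -0.06 -0.14 0.02 0 0 0.127" --pt "0 -0.075 -0.175 0.02 0 0 0.127" --pt "0 -0.09 -0.21 0.02 0 0 0.127" --pt "0 -0.105 -0.25 0.02 0 0 0.127" --pt "0 -0.12 -0.28 0.02 0 0 0.127" --pt "0 -0.121 -0.294 0.02 0 0 0.127" --pt "0 -0.121 -0.294 0.02 0 0 0.127" --pt "0 -0.121 -0.294 0.02 0 0 0.127" --pt "0 -0.121 -0.294 0.02 0 0 0.127" --pt "0 -0.121 -0.294 0.02 0 0 0.127"

```text
time_s: 2.45
eef_pos: [0.4696, -0.1345, 0.2003]
tool_rot: [-0.0, 0.162, 0.987, 0.0]
force: [-0.1, -0.5, 0.2]
width: 1.0
```

Run:
```python
from h import *
st(); snap('wrist','w2'); crop('w2',140,140,370,310,3.4)
```

```text
t 2.45 pos [ 0.4696 -0.1345  0.2003] psi 2.8153 tilt [-2.e-04  6.e-04 -1.e+00] F [-0.12 -0.52  0.18] M [ 0.005 -0.023 -0.013] w 1.0 j [-0.46  0.03  1.75  0.    1.36 -1.7 ]
```

View pics/w2_c140_140.png

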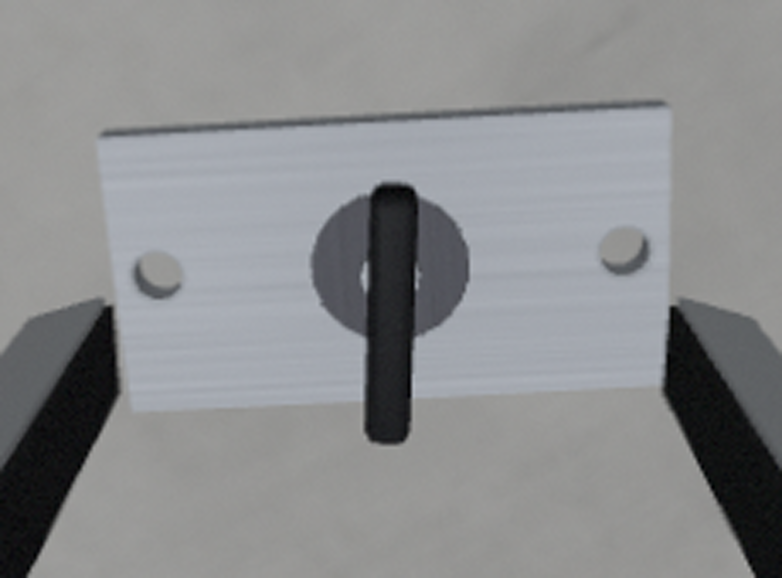

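Run:
```python
from h import *
from fit import cv, fit
import fit as F
W=load('w2'); c=lambda p:cv(p,140,140,3.4)
a,b=.05,.095
LP=[(-a,-b,.014),(-a,b,.014),(a,b,.014),(a,-b,.014),(0,-.08,.014),(0,.08,.014)]
x=fit('plateW',[(W,LP,c([(100,138),(670,107),(666,385),(132,410),(159,273),(624,248)]))],(.519,-.153,-.27))
p=ray(W,c([(394,190),(387,440)]),.068); v=p[1]-p[0]; print(p,np.linalg.norm(v),np.arctan2(v[1],v[0]),p.mean(0))
print(to([.5185,-.151,.10],2.815))
```

```text
plateW [ 0.5192 -0.1504 -0.2734] res [[-0.9, -0.5], [0.4, -0.2], [0.1, -0.5], [0.1, -0.2], [-0.3, 0.8], [0.4, 1.3]]
[[ 0.47978886 -0.13628751  0.068     ]
 [ 0.55434817 -0.16370627  0.068     ]] 0.07944103406274011 -0.35239430075429223 [ 0.51706851 -0.14999689  0.068     ]
(array([-5.160e-02,  1.000e-04,  1.004e-01]), array([ 0.0003, -0.0002,  0.0003]))
```

jog_arm --pt "0 -0.026 0 0.02 0 0 0.012" --pt "0 -0.0516 0 0.05 0 0 0.025" --pt "0 -0.0516 0 0.08 0 0 0.025" --pt "0 -0.0516 0 0.11 0 0 0.025" --pt "0 -0.0516 0 0.14 0 0 0.025" --pt "0 -0.0516 0 0.16 0 0 0.025" --pt "0 -0.0516 0 0.16 0 0 0.025" --pt "0 -0.0516 0 0.16 0 0 0.025" --pt "0.5 -0.0516 0 0.16 0 0 0.025" --pt "0.7 -0.0516 0 0.16 0 0 0.025" --pt "0.9 -0.0516 0 0.16 0 0 0.025" --pt "1 -0.0516 0 0.16 0 0 0.025" --pt "1 -0.0516 0 0.16 0 0 0.025" --pt "1 -0.0516 0 0.16 0 0 0.025" --pt "1 -0.0516 0 0.16 0 0 0.025" --pt "1 -0.0516 0 0.16 0 0 0.025"

```text
time_s: 3.83
eef_pos: [0.5184, -0.1531, 0.0405]
tool_rot: [0.0, 0.176, 0.984, -0.0]
force: [-1.4, 0.7, -0.3]
width: 0.469
```

Run:
```python
from h import *
st(); snap('wrist','w3'); st()
```

```text
t 3.8333 pos [ 0.5184 -0.1531  0.0405] psi 2.7877 tilt [ 1.e-04 -1.e-04 -1.e+00] F [-1.41  0.71 -0.31] M [-0.029  0.008  0.041] w 0.469 j [-0.45  0.33  1.76 -0.    1.05 -1.66]
t 3.8833 pos [ 0.5184 -0.1531  0.0404] psi 2.7877 tilt [-1.e-04  0.e+00 -1.e+00] F [-0.08  0.2   0.33] M [ 0.053 -0.028 -0.014] w 0.428 j [-0.45  0.33  1.76  0.    1.05 -1.66]
```

View pics/w3.png

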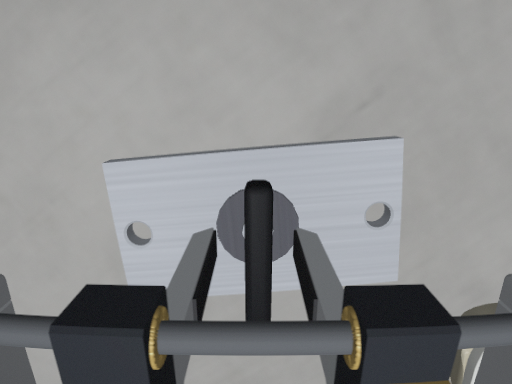

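Fingers are still closing; I let them finish.

jog_arm --pt "1 0 0 0 0 0 0" --pt "1 0 0 0 0 0 0" --pt "1 0 0 0 0 0 0" --pt "1 0 0 0 0 0 0" --pt "1 0 0 0 0 0 0" --pt "1 0 0 0 0 0 0" --pt "1 0 0 0 0 0 0"

```text
time_s: 4.47
eef_pos: [0.5186, -0.1525, 0.0404]
tool_rot: [0.0, 0.176, 0.984, 0.0]
force: [1.6, 3.6, 0.2]
width: 0.148
```

Run:
```python
from h import *
st(); snap('wrist','w4'); crop('w4',90,120,420,300,2.4); st()
```

```text
t 4.4667 pos [ 0.5186 -0.1525  0.0404] psi 2.7878 tilt [ 3.e-04  8.e-04 -1.e+00] F [1.64 3.61 0.23] M [ 0.49  -0.189 -0.031] w 0.148 j [-0.45  0.33  1.76  0.    1.05 -1.66]
t 4.5167 pos [ 0.5186 -0.1525  0.0404] psi 2.7878 tilt [ 2.e-04  8.e-04 -1.e+00] F [1.43 4.09 0.35] M [ 0.562 -0.205  0.013] w 0.149 j [-0.45  0.33  1.76  0.    1.05 -1.66]
```

View pics/w4_c90_120.png

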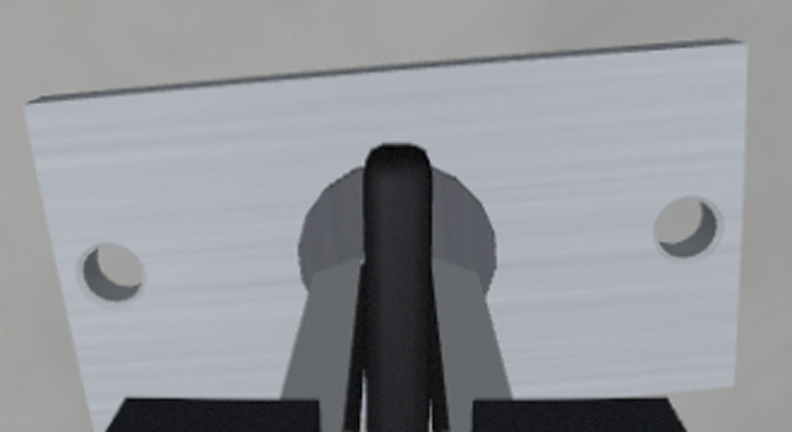

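Run:
```python
from h import *
from fit import cv, fit
W=load('w4'); c=lambda p:cv(p,90,120,2.4)
a,b=.05,.095
LP=[(-a,-b,.014),(-a,b,.014),(a,b,.014),(0,-.08,.014),(0,.08,.014)]
x=fit('plateW',[(W,LP,c([(25,103),(747,44),(734,386),(111,271),(686,226)]))],(.519,-.153,-.27))
for z in (.038,): print(ray(W,c([(398,150)]),.068))
```

```text
plateW [ 0.5187 -0.1514 -0.2733] res [[-0.3, -0.6], [-0.0, -0.4], [-0.8, -0.6], [0.3, 0.9], [0.6, 1.3]]
[[ 0.47926981 -0.13697523  0.068     ]]
```

jog_arm --pt "1 0 0 -0.004 0 0 0" --pt "1 0 0 -0.012 0 0 0" --pt "1 0 0 -0.025 0 0 0" --pt "1 0 0 -0.04 0 0 0" --pt "1 0 0 -0.06 0 0 0" --pt "1 0 0 -0.08 0 0 0" --pt "1 0 0 -0.095 0 0 0" --pt "1 0 0 -0.1 0 0 0" --pt "1 0 0 -0.1 0 0 0" --pt "1 0 0 -0.1 0 0 0"

```text
time_s: 5.35
eef_pos: [0.5176, -0.1529, 0.1397]
tool_rot: [-0.001, 0.176, 0.984, 0.0]
force: [0.0, 0.1, -5.1]
width: 0.149
```

Run:
```python
from h import *
st(); snap('scene','s5'); snap('side','d5');snap('wrist','w5'); crop('s5',190,130,330,270,5)
print(to([.4698,.1652,.14],2.921))
```

```text
t 5.35 pos [ 0.5176 -0.1529  0.1397] psi 2.7876 tilt [-1.5e-03  3.0e-04 -1.0e+00] F [ 0.01  0.06 -5.1 ] M [ 0.056  0.03  -0.003] w 0.149 j [-0.45  0.2   1.7  -0.    1.25 -1.66]
(array([ 0.1544,  0.2816, -0.0008]), array([ 0.0004, -0.0037, -0.1333]))
```

View pics/s5_c190_130.png

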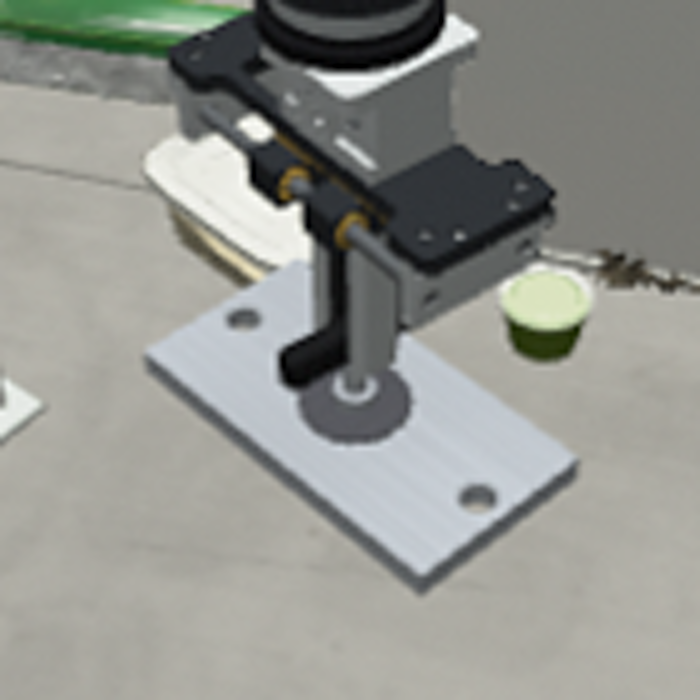

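View pics/d5.png

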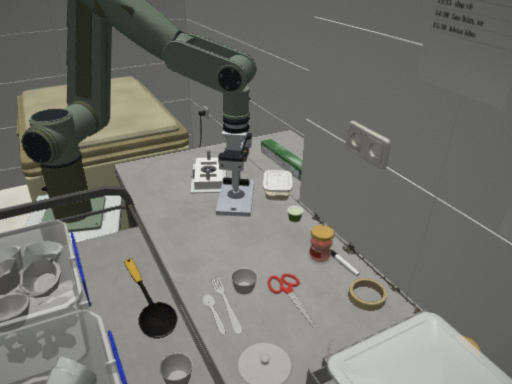

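View pics/w5.png

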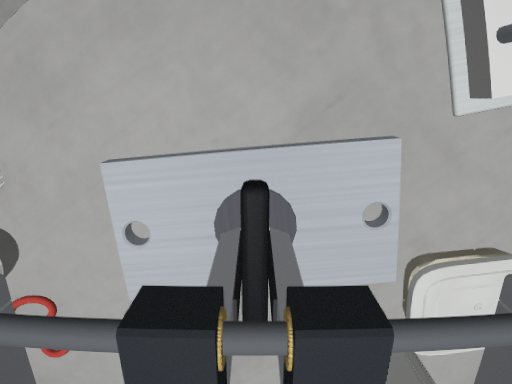

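jog_arm --pt "1 0.004 0.007 0 0 0 -0.004" --pt "1 0.012 0.021 0 0 0 -0.01" --pt "1 0.023 0.042 0 0 0 -0.02" --pt "1 0.035 0.064 0 0 0 -0.03" --pt "1 0.047 0.086 0 0 0 -0.04" --pt "1 0.059 0.108 0 0 0 -0.05" --pt "1 0.071 0.13 0 0 0 -0.06" --pt "1 0.083 0.152 0 -0.001 0 -0.07" --pt "1 0.095 0.174 0 -0.001 0 -0.08" --pt "1 0.107 0.196 0 -0.002 0 -0.09" --pt "1 0.119 0.218 0 -0.002 0 -0.1" --pt "1 0.131 0.24 0 0 -0.003 -0.11" --pt "1 0.142 0.26 0 0 -0.003 -0.12" --pt "1 0.15 0.275 0 0 -0.003 -0.13" --pt "1 0.1544 0.2816 0 0 -0.003 -0.133" --pt "1 0.1544 0.2816 0 0 -0.003 -0.133" --pt "1 0.1544 0.2816 0 0 -0.003 -0.133" --pt "1 0.1544 0.2816 0 0 -0.003 -0.133" --pt "1 0.1544 0.2816 0 0 -0.003 -0.133"

```text
time_s: 7.08
eef_pos: [0.4713, 0.1636, 0.1403]
tool_rot: [0.001, 0.111, 0.994, -0.001]
force: [0.3, 0.4, -5.5]
width: 0.146
```

Run:
```python
from h import *
st(); snap('scene','s6'); snap('side','d6');snap('wrist','w6'); crop('s6',95,120,215,240,6);crop('d6',170,120,260,210,7);crop('w6',90,120,420,320,2.4)
print(to([.4698,.1652,.14],2.921))
```

```text
t 7.0833 pos [0.4713 0.1636 0.1403] psi 2.9194 tilt [ 0.0027 -0.0013 -1.    ] F [ 0.32  0.43 -5.5 ] M [-0.006 -0.041  0.013] w 0.146 j [ 0.16  0.11  1.8  -0.    1.23 -1.19]
(array([0.0019, 0.001 , 0.0004]), array([-0.0003,  0.003 , -0.0017]))
```

View pics/s6_c95_120.png

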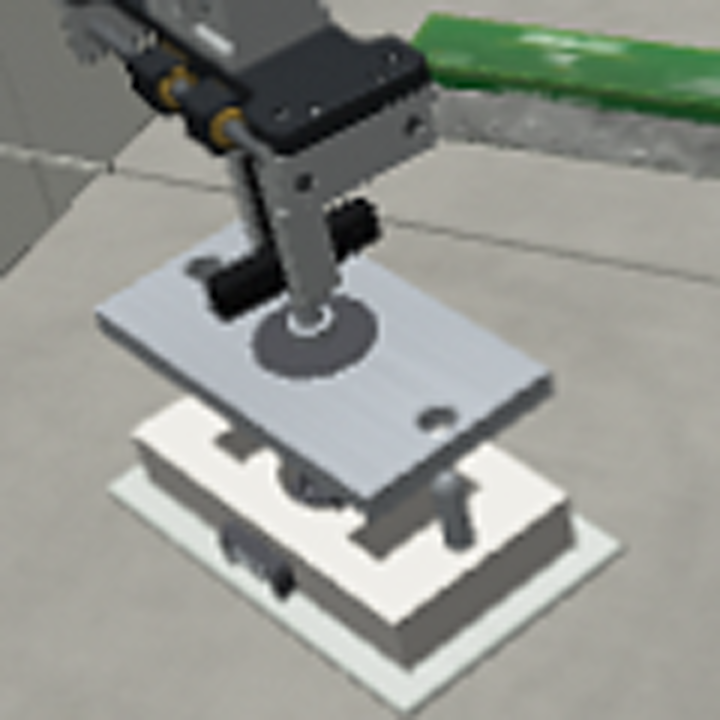

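View pics/d6_c170_120.png

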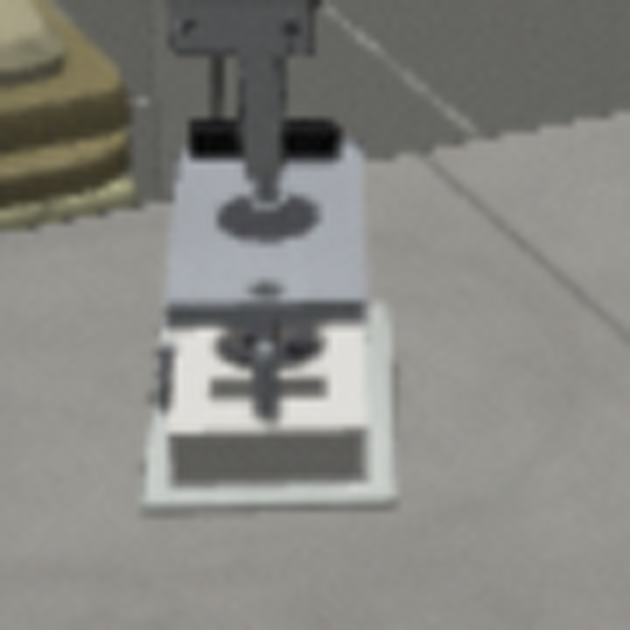

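View pics/w6_c90_120.png

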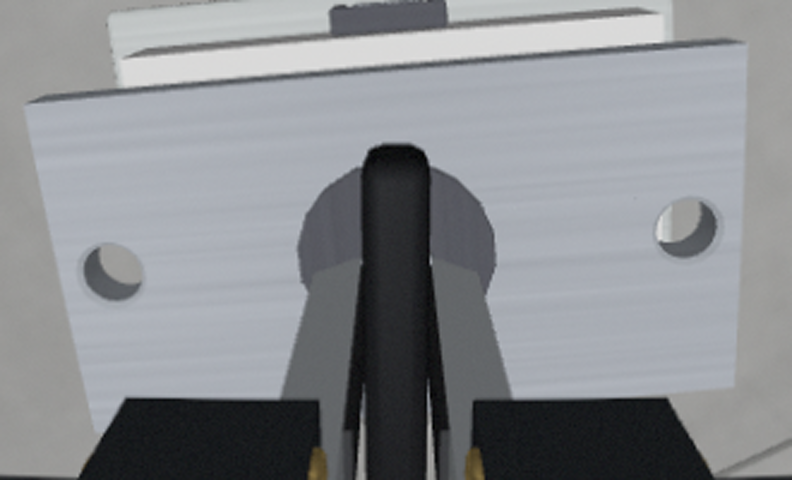

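jog_arm --pt "1 0.0019 0.001 0.003 0 0.003 -0.0017" --pt "1 0.0019 0.001 0.007 0 0.003 -0.0017" --pt "1 0.0019 0.001 0.01 0 0.003 -0.0017" --pt "1 0.0019 0.001 0.012 0 0.003 -0.0017" --pt "1 0.0019 0.001 0.012 0 0.003 -0.0017" --pt "1 0.0019 0.001 0.012 0 0.003 -0.0017"

```text
time_s: 7.73
eef_pos: [0.4693, 0.166, 0.1281]
tool_rot: [-0.0, 0.109, 0.994, -0.0]
force: [0.6, -0.3, -6.7]
width: 0.146
```

Run:
```python
from h import *
st(); snap('scene','s7'); snap('side','d7');snap('wrist','w7'); crop('s7',100,150,210,240,7);crop('d7',180,135,240,195,10);crop('w7',90,100,420,320,2.4)
```

```text
t 7.7333 pos [0.4693 0.166  0.1281] psi 2.9225 tilt [-7.e-04 -3.e-04 -1.e+00] F [ 0.61 -0.32 -6.68] M [-0.007 -0.038 -0.027] w 0.146 j [ 0.17  0.12  1.81 -0.    1.21 -1.19]
```

View pics/s7_c100_150.png

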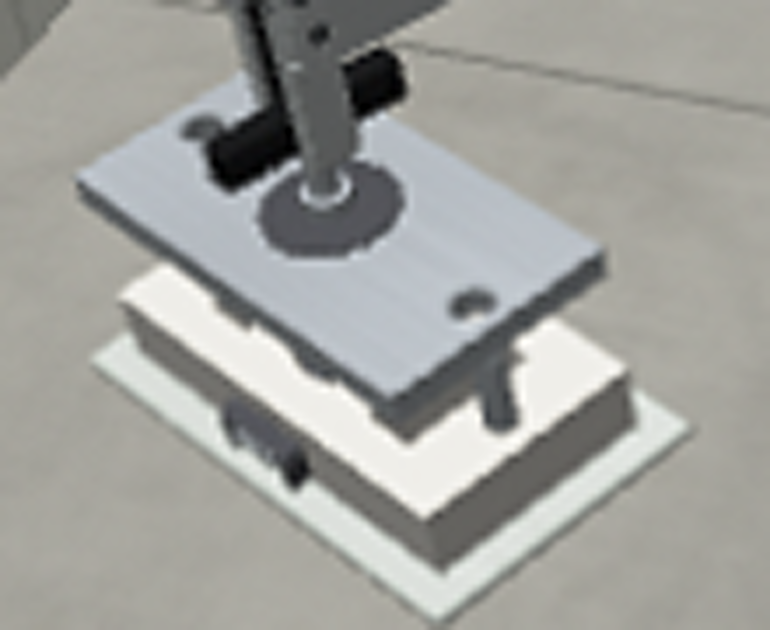

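View pics/d7_c180_135.png

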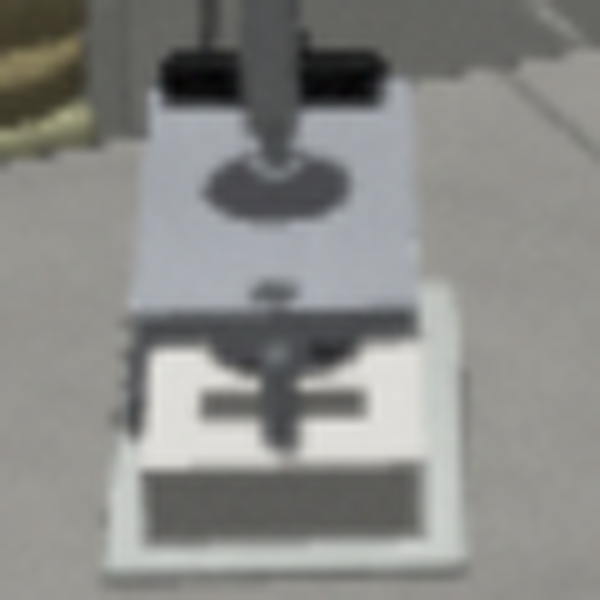

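View pics/w7_c90_100.png

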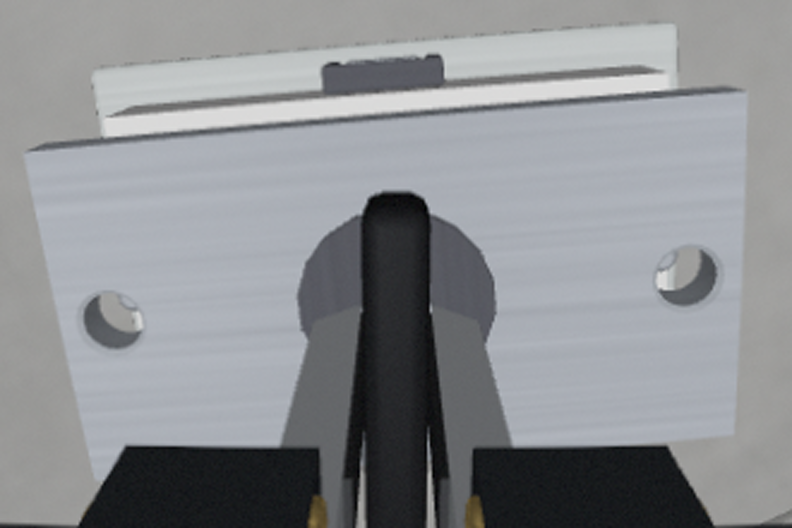

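```bash
cat > fit7.py <<'E'
from h import *
from fit import cv, fit
W=load('w7');S=load('s7');D=load('d7'); a,b=.05,.095; z=.0877+.014
cw=lambda p:cv(p,90,100,2.4); cs=lambda p:cv(p,100,150,7); cd=lambda p:cv(p,180,135,10)
wp=(W,[(-a,-b,z),(-a,b,z),(a,b,z),(0,-.08,z),(0,.08,z)],cw([(25,153),(747,93),(734,434),(111,319),(687,274)]))
wb=(W,[(-a,-b,.04),(-a,b,.04),(-.065,-.11,.008),(-.065,.11,.008)],cw([(102,118),(668,73),(93,70),(677,24)]))
sp=(S,[(-a,b,z),(a,-b,z),(-a,-b,z),(0,.08,z),(0,-.08,z)],cs([(77,178),(607,248),(392,397),(203,127),(473,303)]))
sb=(S,[(-a,b,.04),(a,-b,.04),(-a,-b,.04),(-.065,.11,.008),(.065,-.11,.008),(-.065,-.11,.008),(0,-.08,.04)],cs([(118,300),(630,377),(424,520),(92,358),(692,428),(442,624),(503,422)]))
dp=(D,[(a,-b,z),(-a,-b,z),(a,b,z),(0,-.08,z)],cd([(418,310),(130,310),(412,77),(275,290)]))
db=(D,[(a,-b,.04),(-a,-b,.04),(.065,-.11,.008),(-.065,-.11,.008),(0,-.08,.04)],cd([(427,465),(140,465),(467,567),(105,572),(283,443)]))
for n,p,q in [('W',[wp],[wb]),('S',[sp],[sb]),('D',[dp],[db]),('all',[wp,sp,dp],[wb,sb,db])]:
    x=fit(n+'p',p,(.47,.165,-.14)); y=fit(n+'b',q,(.47,.165,-.14)); print('base-plate',(y-x).round(4))
E
python3 fit7.py | grep -v "^$" | cut -c1-400
```

```text
Wp [ 0.4701  0.167  -0.1372] res [[0.2, -0.9], [-0.3, -0.6], [-0.8, -0.6], [0.7, 1.2], [0.1, 1.5]]
Wb [ 0.4707  0.166  -0.1416] res [[0.5, 0.2], [-0.3, 0.5], [-2.2, -0.1], [0.9, -0.5]]
base-plate [ 0.0006 -0.001  -0.0044]
Sp [ 0.4704  0.1643 -0.1363] res [[-0.2, -0.1], [-0.3, -0.1], [0.1, 0.2], [0.3, 0.0], [0.1, -0.0]]
Sb [ 0.4697  0.1628 -0.1423] res [[0.2, -0.4], [-0.1, -0.8], [0.3, 0.3], [-0.5, 0.1], [0.5, -0.2], [-0.6, 0.1], [0.1, 0.7]]
base-plate [-0.0007 -0.0015 -0.006 ]
Dp [ 0.4682  0.1626 -0.1389] res [[0.1, -0.4], [-0.1, 0.3], [0.1, 0.3], [-0.0, -0.1]]
Db [ 0.4716  0.1604 -0.1698] res [[-0.2, 0.0], [0.2, 0.3], [0.2, -0.3], [-0.4, -0.4], [0.2, 0.3]]
base-plate [ 0.0034 -0.0022 -0.0309]
allp [ 0.4701  0.1669 -0.1373] res [[-0.0, -0.8], [-0.5, -0.5], [-1.0, -0.5], [0.5, 1.3], [-0.1, 1.6], [-1.0, -0.4], [-1.2, -0.3], [-0.8, -0.1], [-0.4, -0.2], [-0.7, -0.3], [0.5, -1.1], [0.4, -0.3], [0.4, -0.2], [0.4, -0.7]]
allb [ 0.4706  0.1655 -0.1433] res [[-0.1, 0.0], [-0.9, 0.8], [-2.8, -0.3], [0.4, -0.3], [-0.2, -1.0], [-0.7, -1.3], [-0.3, -0.3], [-0.9, -0.4], [-0.1, -0.7], [-1.2, -0.5], [-0.5, 0.1], [0.0, -0.8], [0.4, -0.2], [0.5, -1.2], [-0.0, -0.8], [0.4, -0.4]]
base-plate [ 0.0005 -0.0014 -0.0061]
```

jog_arm --pt "1 -0.0003 -0.0012 0.0 0 0 0.005" --pt "1 -0.0003 -0.0012 0.002 0 0 0.005" --pt "1 -0.0003 -0.0012 0.004 0 0 0.005" --pt "1 -0.0003 -0.0012 0.006 0 0 0.005" --pt "1 -0.0003 -0.0012 0.008 0 0 0.005" --pt "1 -0.0003 -0.0012 0.01 0 0 0.005" --pt "1 -0.0003 -0.0012 0.012 0 0 0.005" --pt "1 -0.0003 -0.0012 0.012 0 0 0.005" --pt "1 -0.0003 -0.0012 0.012 0 0 0.005"

```text
time_s: 8.63
eef_pos: [0.4694, 0.1647, 0.1162]
tool_rot: [-0.0, 0.112, 0.994, -0.0]
force: [0.1, -0.6, -6.5]
width: 0.146
```

Run:
```python
from h import *
st(); snap('scene','s8');snap('wrist','w8'); crop('s8',100,150,210,240,7);crop('w8',90,100,420,320,2.4)
```

```text
t 8.6333 pos [0.4694 0.1647 0.1162] psi 2.9175 tilt [-6.e-04 -3.e-04 -1.e+00] F [ 0.13 -0.56 -6.49] M [ 0.002 -0.004  0.022] w 0.146 j [ 0.16  0.14  1.82 -0.    1.19 -1.18]
```

View pics/s8_c100_150.png

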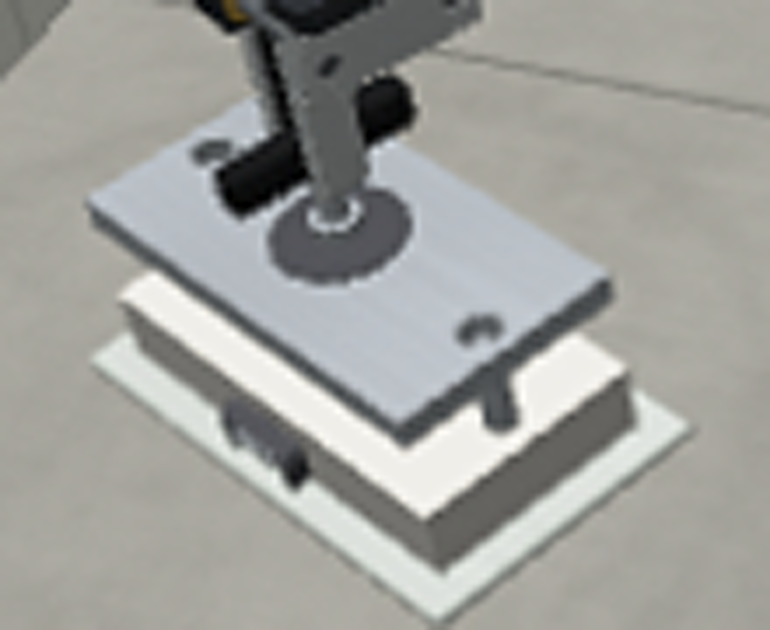

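View pics/w8_c90_100.png

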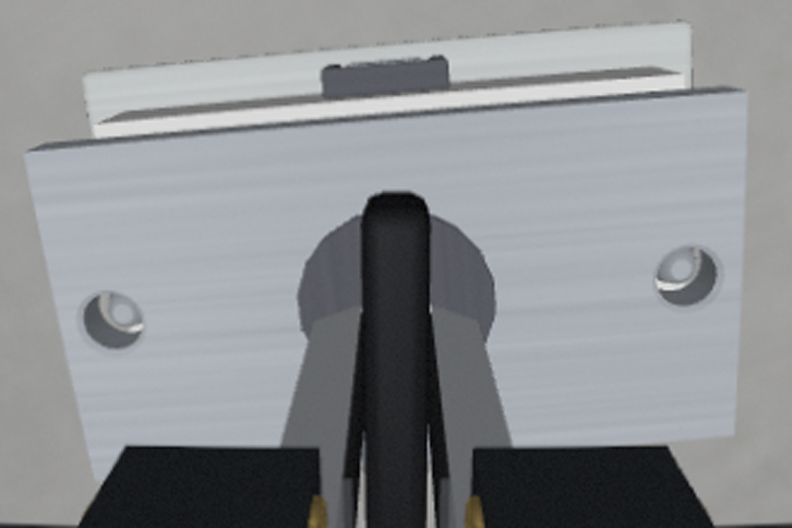

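jog_arm --pt "1 0 0 0.002 0 0 0" --pt "1 0 0 0.004 0 0 0" --pt "1 0 0 0.006 0 0 0" --pt "1 0 0 0.008 0 0 0" --pt "1 0 0 0.01 0 0 0" --pt "1 0 0 0.012 0 0 0" --pt "1 0 0 0.012 0 0 0"

```text
time_s: 9.32
eef_pos: [0.4691, 0.1647, 0.1038]
tool_rot: [-0.001, 0.112, 0.994, -0.0]
force: [-1.0, -0.9, -6.2]
width: 0.145
```

Run:
```python
from h import *
st(); snap('wrist','w9'); crop('w9',90,100,420,320,2.4)
```

```text
t 9.3167 pos [0.4691 0.1647 0.1038] psi 2.9175 tilt [-1.2e-03 -4.0e-04 -1.0e+00] F [-1.05 -0.9  -6.23] M [-0.01   0.06   0.055] w 0.145 j [ 0.16  0.15  1.83 -0.    1.16 -1.18]
```

View pics/w9_c90_100.png

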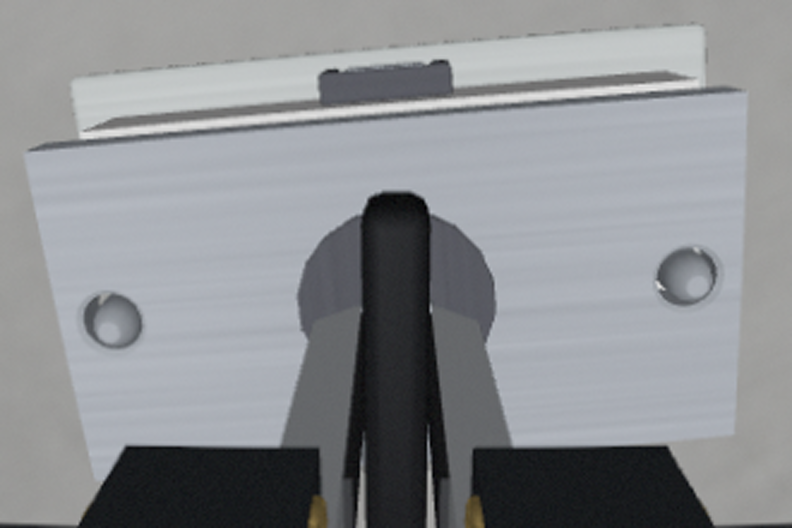

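jog_arm --pt "1 0 0 0.0025 0 0 0" --pt "1 0 0 0.005 0 0 0" --pt "1 0 0 0.0075 0 0 0" --pt "1 0 0 0.01 0 0 0" --pt "1 0 0 0.0125 0 0 0" --pt "1 0 0 0.015 0 0 0" --pt "1 0 0 0.0175 0 0 0" --pt "1 0 0 0.019 0 0 0" --pt "1 0 0 0.019 0 0 0"

```text
time_s: 10.12
eef_pos: [0.4692, 0.1647, 0.0849]
tool_rot: [-0.0, 0.112, 0.994, -0.0]
force: [-0.1, -0.4, -5.8]
width: 0.149
```

Run:
```python
from h import *
st()
```

```text
t 10.1167 pos [0.4692 0.1647 0.0849] psi 2.9175 tilt [-1.e-03 -4.e-04 -1.e+00] F [-0.07 -0.4  -5.76] M [0.002 0.023 0.038] w 0.149 j [ 0.16  0.18  1.84 -0.    1.12 -1.18]
```

jog_arm --pt "1 0 0 0.001 0 0 0" --pt "1 0 0 0.002 0 0 0" --pt "1 0 0 0.003 0 0 0" --pt "1 0 0 0.0035 0 0 0" --pt "1 0 0 0.004 0 0 0" --pt "1 0 0 0.0045 0 0 0" --pt "1 0 0 0.005 0 0 0" --pt "1 0 0 0.005 0 0 0" --pt "1 0 0 0.005 0 0 0"

```text
time_s: 10.87
eef_pos: [0.4697, 0.1648, 0.0806]
tool_rot: [0.0, 0.112, 0.994, -0.0]
force: [-0.4, 0.0, -5.5]
width: 0.146
```

Run:
```python
from h import *
st(); snap('scene','s10'); snap('side','d10'); crop('s10',100,150,210,240,7); crop('d10',180,135,240,195,10)
```

```text
t 10.8667 pos [0.4697 0.1648 0.0806] psi 2.9175 tilt [ 1.e-04 -2.e-04 -1.e+00] F [-0.4   0.01 -5.45] M [-0.009  0.028  0.042] w 0.146 j [ 0.16  0.19  1.85 -0.    1.11 -1.18]
```

View pics/s10_c100_150.png

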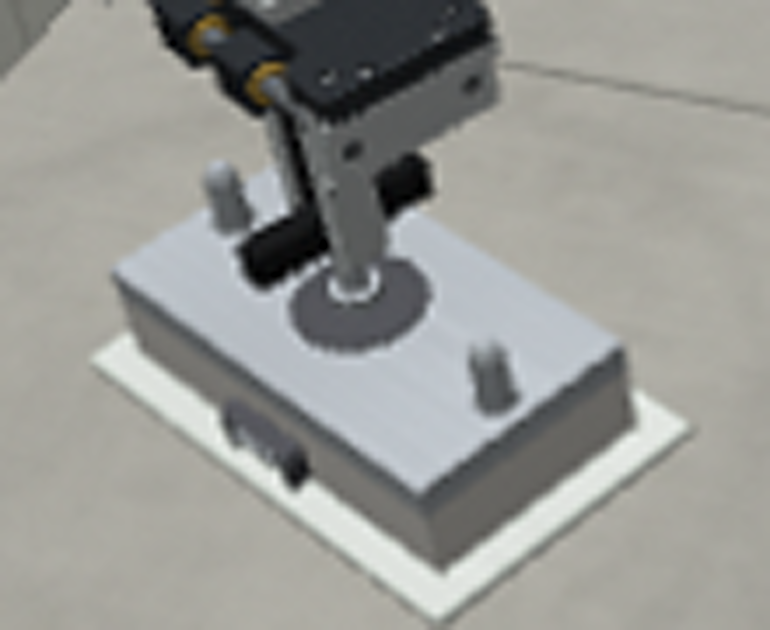

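View pics/d10_c180_135.png

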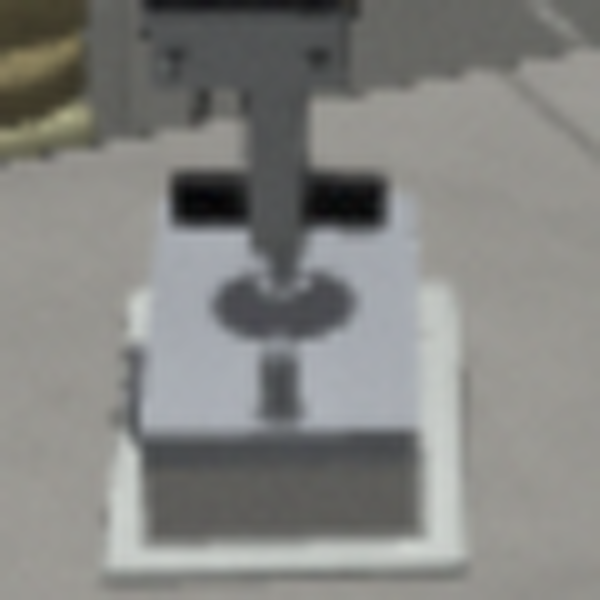

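jog_arm --pt "1 0 0 0.0003 0 0 0" --pt "1 0 0 0.0006 0 0 0" --pt "1 0 0 0.0009 0 0 0" --pt "1 0 0 0.001 0 0 0" --pt "1 0 0 0.001 0 0 0"

```text
time_s: 11.38
eef_pos: [0.4697, 0.1648, 0.0795]
tool_rot: [0.0, 0.112, 0.994, -0.0]
force: [-0.0, 0.8, -4.1]
width: 0.148
```

Run:
```python
from h import *
st()
```

```text
t 11.3833 pos [0.4697 0.1648 0.0795] psi 2.9175 tilt [ 2.e-04 -1.e-04 -1.e+00] F [-0.03  0.81 -4.11] M [-0.062  0.019 -0.081] w 0.148 j [ 0.16  0.19  1.85 -0.    1.11 -1.18]
```

jog_arm --pt "1 0 0 0.0003 0 0 0" --pt "1 0 0 0.0006 0 0 0" --pt "1 0 0 0.0009 0 0 0" --pt "1 0 0 0.0009 0 0 0" --pt "1 0 0 0.0009 0 0 0"

```text
time_s: 11.8
eef_pos: [0.4699, 0.1648, 0.0792]
tool_rot: [0.0, 0.112, 0.994, -0.0]
force: [-2.6, 0.4, 3.4]
width: 0.143
```

Run:
```python
from h import *
st()
```

```text
t 11.8 pos [0.4699 0.1648 0.0792] psi 2.9175 tilt [ 5.e-04 -2.e-04 -1.e+00] F [-2.56  0.39  3.37] M [-0.075  0.524  0.015] w 0.143 j [ 0.16  0.19  1.85 -0.    1.1  -1.18]
```

jog_arm --pt "1 0 0 0.0002 0 0 0.02" --pt "1 0 0 0.0002 0 0 0.04" --pt "1 0 0 0.0002 0 0 0.06" --pt "1 0 0 0.0002 0 0 0.08" --pt "1 0 0 0.0002 0 0 0.1" --pt "1 0 0 0.0002 0 0 0.12" --pt "1 0 0 0.0002 0 0 0.14" --pt "1 0 0 0.0002 0 0 0.16" --pt "1 0 0 0.0002 0 0 0.18" --pt "1 0 0 0.0002 0 0 0.2" --pt "1 0 0 0.0002 0 0 0.22" --pt "1 0 0 0.0002 0 0 0.24" --pt "1 0 0 0.0002 0 0 0.26" --pt "1 0 0 0.0002 0 0 0.28" --pt "1 0 0 0.0002 0 0 0.3" --pt "1 0 0 0.0002 0 0 0.32" --pt "1 0 0 0.0002 0 0 0.34" --pt "1 0 0 0.0002 0 0 0.34" --pt "1 0 0 0.0002 0 0 0.34"

```text
time_s: 13.38
eef_pos: [0.4688, 0.1648, 0.078]
tool_rot: [-0.001, 0.278, 0.96, -0.0]
force: [-0.7, 1.1, -4.9]
width: 0.143
```

Run:
```python
from h import *
st()
```

```text
t 13.3833 pos [0.4688 0.1648 0.078 ] psi 2.5773 tilt [-1.6e-03 -2.0e-04 -1.0e+00] F [-0.68  1.08 -4.91] M [ 0.069  0.054 -0.017] w 0.143 j [ 0.16  0.19  1.85  0.    1.1  -0.84]
```

jog_arm --pt "1 0 0 0.001 0 0 0" --pt "1 0 0 0.002 0 0 0" --pt "1 0 0 0.003 0 0 0" --pt "1 0 0 0.004 0 0 0" --pt "1 0 0 0.004 0 0 0" --pt "1 0 0 0.004 0 0 0"

```text
time_s: 13.88
eef_pos: [0.4693, 0.1646, 0.0742]
tool_rot: [-0.0, 0.278, 0.961, -0.0]
force: [-1.2, 0.4, -3.4]
width: 0.147
```

Run:
```python
from h import *
st()
```

```text
t 13.8833 pos [0.4693 0.1646 0.0742] psi 2.5776 tilt [-7.e-04 -5.e-04 -1.e+00] F [-1.18  0.37 -3.38] M [-0.076  0.24  -0.047] w 0.147 j [ 0.16  0.2   1.85 -0.    1.09 -0.84]
```

jog_arm --pt "1 0 0 0.001 0 0 0" --pt "1 0 0 0.002 0 0 0" --pt "1 0 0 0.003 0 0 0" --pt "1 0 0 0.004 0 0 0" --pt "1 0 0 0.004 0 0 0" --pt "1 0 0 0.004 0 0 0"

```text
time_s: 14.38
eef_pos: [0.4696, 0.1646, 0.0703]
tool_rot: [0.0, 0.278, 0.96, -0.0]
force: [-0.7, -0.7, -4.1]
width: 0.147
```

Run:
```python
from h import *
st(); snap('scene','s11'); crop('s11',100,140,210,240,7)
```

```text
t 14.3833 pos [0.4696 0.1646 0.0703] psi 2.5775 tilt [-1.e-04 -4.e-04 -1.e+00] F [-0.67 -0.72 -4.11] M [-0.141  0.224  0.025] w 0.147 j [ 0.16  0.2   1.85 -0.    1.09 -0.84]
```

View pics/s11_c100_140.png

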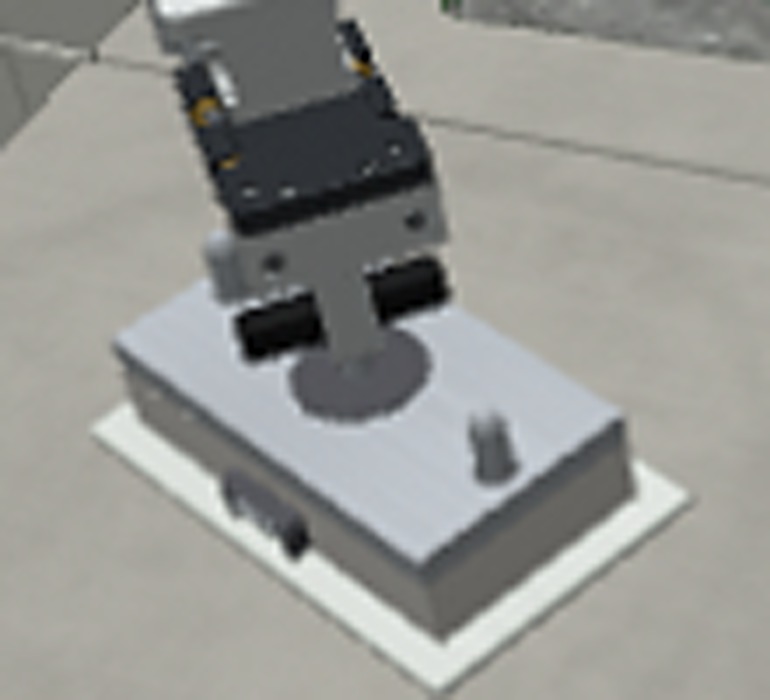

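jog_arm --pt "1 0 0 0 0 0 0.04" --pt "1 0 0 0 0 0 0.09" --pt "1 0 0 0 0 0 0.14" --pt "1 0 0 0 0 0 0.19" --pt "1 0 0 0 0 0 0.24" --pt "1 0 0 0 0 0 0.29" --pt "1 0 0 0 0 0 0.34" --pt "1 0 0 0 0 0 0.39" --pt "1 0 0 0 0 0 0.44" --pt "1 0 0 0 0 0 0.48" --pt "1 0 0 0 0 0 0.5" --pt "1 0 0 0 0 0 0.5"

```text
time_s: 15.43
eef_pos: [0.47, 0.1649, 0.0705]
tool_rot: [0.0, 0.507, 0.862, 0.0]
force: [0.9, 0.6, -4.1]
width: 0.146
```

Run:
```python
from h import *
st()
```

```text
t 15.4333 pos [0.47   0.1649 0.0705] psi 2.0778 tilt [ 9.e-04  1.e-04 -1.e+00] F [ 0.9   0.62 -4.06] M [0.032 0.061 0.167] w 0.146 j [ 0.16  0.2   1.85 -0.    1.09 -0.34]
```

Turning freely with 0.17 N m (rotor's friction). On.

jog_arm --pt "1 0 0 0 0 0 0.04" --pt "1 0 0 0 0 0 0.09" --pt "1 0 0 0 0 0 0.14" --pt "1 0 0 0 0 0 0.19" --pt "1 0 0 0 0 0 0.24" --pt "1 0 0 0 0 0 0.29" --pt "1 0 0 0 0 0 0.34" --pt "1 0 0 0 0 0 0.39" --pt "1 0 0 0 0 0 0.44" --pt "1 0 0 0 0 0 0.48" --pt "1 0 0 0 0 0 0.5" --pt "1 0 0 0 0 0 0.5"

```text
time_s: 16.43
eef_pos: [0.4696, 0.1649, 0.0705]
tool_rot: [-0.0, 0.705, 0.71, -0.0]
force: [-1.7, -0.0, -3.2]
width: 0.147
```

Run:
```python
from h import *
st()
```

```text
t 16.4333 pos [0.4696 0.1649 0.0705] psi 1.578 tilt [-0. -0. -1.] F [-1.67 -0.02 -3.19] M [0.012 0.274 0.168] w 0.147 j [ 0.16  0.2   1.85 -0.    1.09  0.16]
```

jog_arm --pt "1 0 0 0 0 0 0.02" --pt "1 0 0 0 0 0 0.04" --pt "1 0 0 0 0 0 0.06" --pt "1 0 0 0 0 0 0.08" --pt "1 0 0 0 0 0 0.1" --pt "1 0 0 0 0 0 0.1"

```text
time_s: 16.93
eef_pos: [0.4695, 0.1648, 0.0704]
tool_rot: [-0.0, 0.74, 0.673, -0.0]
force: [-0.8, 1.2, -1.7]
width: 0.148
```

Run:
```python
from h import *
st()
```

```text
t 16.9333 pos [0.4695 0.1648 0.0704] psi 1.4764 tilt [-2.e-04 -0.e+00 -1.e+00] F [-0.76  1.17 -1.73] M [0.163 0.388 0.199] w 0.148 j [ 0.16  0.2   1.85 -0.    1.09  0.26]
```

jog_arm --pt "1 0 0 0 0 0 0.015" --pt "1 0 0 0 0 0 0.03" --pt "1 0 0 0 0 0 0.045" --pt "1 0 0 0 0 0 0.06" --pt "1 0 0 0 0 0 0.06" --pt "1 0 0 0 0 0 0.06"

```text
time_s: 17.43
eef_pos: [0.4695, 0.1648, 0.0704]
tool_rot: [-0.0, 0.759, 0.651, -0.0]
force: [-2.1, 1.7, -0.4]
width: 0.146
```

Run:
```python
from h import *
st(); snap('scene','s12'); crop('s12',100,140,210,240,7)
```

```text
t 17.4333 pos [0.4695 0.1648 0.0704] psi 1.4173 tilt [-2.e-04 -0.e+00 -1.e+00] F [-2.14  1.7  -0.38] M [0.218 0.584 0.14 ] w 0.146 j [0.16 0.2  1.85 0.   1.09 0.32]
```

View pics/s12_c100_140.png

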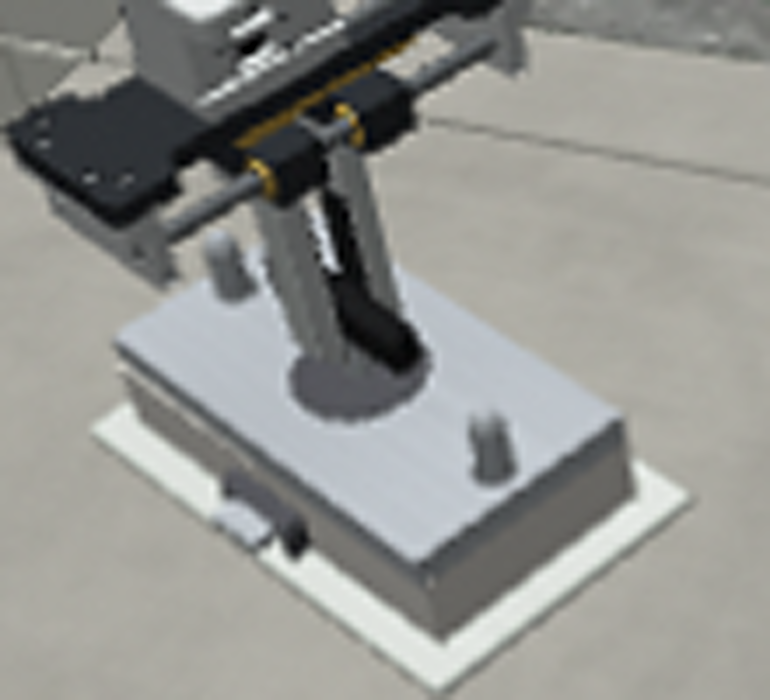

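jog_arm --pt "1 0 0 0 0 0 0.015" --pt "1 0 0 0 0 0 0.03" --pt "1 0 0 0 0 0 0.045" --pt "1 0 0 0 0 0 0.06" --pt "1 0 0 0 0 0 0.06"

```text
time_s: 17.9
eef_pos: [0.4695, 0.1648, 0.0704]
tool_rot: [-0.0, 0.779, 0.627, -0.0]
force: [-3.4, 1.6, -0.5]
width: 0.149
```

Run:
```python
from h import *
st()
```

```text
t 17.9 pos [0.4695 0.1648 0.0704] psi 1.3566 tilt [-3.e-04 -1.e-04 -1.e+00] F [-3.4   1.59 -0.5 ] M [0.257 0.672 0.215] w 0.149 j [ 0.16  0.2   1.85 -0.    1.09  0.38]
```

jog_arm --pt "1 0 0 0 0 0 0.01" --pt "1 0 0 0 0 0 0.02" --pt "1 0 0 0 0 0 0.03" --pt "1 0 0 0 0 0 0.04" --pt "1 0 0 0 0 0 0.04"

```text
time_s: 18.32
eef_pos: [0.4695, 0.1648, 0.0704]
tool_rot: [-0.0, 0.791, 0.612, -0.0]
force: [-2.2, 2.1, 0.2]
width: 0.148
```

Run:
```python
from h import *
st()
```

```text
t 18.3167 pos [0.4695 0.1648 0.0704] psi 1.317 tilt [-3.e-04 -1.e-04 -1.e+00] F [-2.2   2.07  0.16] M [0.308 0.807 0.292] w 0.148 j [ 0.16  0.2   1.85 -0.    1.09  0.42]
```

jog_arm --pt "1 0 0 0 0 0 -0.02" --pt "1 0 0 0 0 0 -0.04" --pt "1 0 0 0 0 0 -0.06" --pt "1 0 0 0 0 0 -0.08" --pt "1 0 0 0 0 0 -0.1" --pt "1 0 0 0 0 0 -0.1" --pt "1 0 0 0 0 0 -0.1"

```text
time_s: 18.9
eef_pos: [0.4698, 0.1646, 0.0703]
tool_rot: [0.0, 0.759, 0.651, -0.0]
force: [-0.6, 0.9, -3.8]
width: 0.145
```

Run:
```python
from h import *
st(); snap('scene','s13'); crop('s13',100,140,210,240,7);snap('wrist','w13')
```

```text
t 18.9 pos [0.4698 0.1646 0.0703] psi 1.4176 tilt [ 2.e-04 -5.e-04 -1.e+00] F [-0.58  0.9  -3.8 ] M [0.162 0.353 0.015] w 0.145 j [ 0.16  0.2   1.85 -0.    1.09  0.32]
```

View pics/s13_c100_140.png

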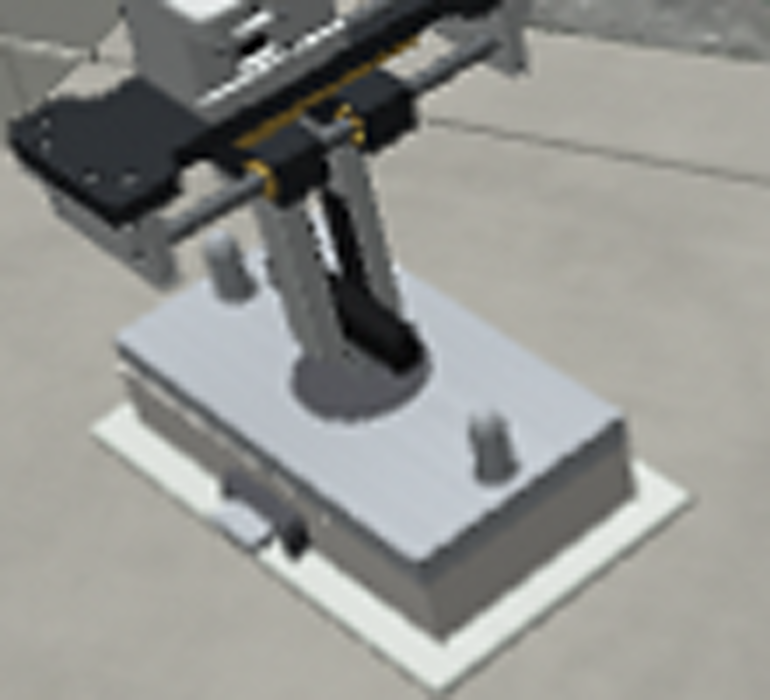

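View pics/w13.png

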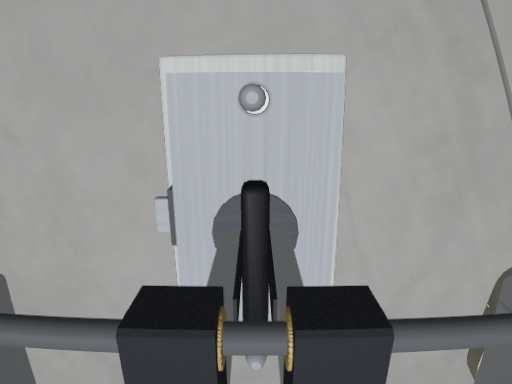

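jog_arm --pt "0.5 0 0 0 0 0 0" --pt "0.4 0 0 0 0 0 0" --pt "0.4 0 0 0 0 0 0" --pt "0.4 0 0 0 0 0 0" --pt "0.4 0 0 0 0 0 0" --pt "0.4 0 0 0 0 0 0" --pt "0.4 0 0 0 0 0 0" --pt "0.4 0 0 0 0 0 0"

```text
time_s: 19.67
eef_pos: [0.4696, 0.1647, 0.0704]
tool_rot: [0.0, 0.759, 0.651, -0.0]
force: [0.4, 0.5, -0.4]
width: 0.596
```

Run:
```python
from h import *
st()
```

```text
t 19.6667 pos [0.4696 0.1647 0.0704] psi 1.4175 tilt [ 1.e-04 -2.e-04 -1.e+00] F [ 0.45  0.54 -0.4 ] M [-0.084  0.073 -0.015] w 0.596 j [ 0.16  0.2   1.85 -0.    1.09  0.32]
```

jog_arm --pt "0.4 0 0 -0.005 0 0 0" --pt "0.4 0 0 -0.015 0 0 0" --pt "0.4 0 0 -0.03 0 0 0" --pt "0.4 0 0 -0.05 0 0 0" --pt "0.4 0 0 -0.07 0 0 0" --pt "0.4 0 0 -0.09 0 0 0" --pt "0.4 0 0 -0.11 0 0 0" --pt "0.4 -0.04 0 -0.12 0 0 0" --pt "0.4 -0.07 0 -0.12 0 0 0" --pt "0.4 -0.07 0 -0.12 0 0 0" --pt "0.4 -0.07 0 -0.12 0 0 0"

```text
time_s: 20.58
eef_pos: [0.4592, 0.0948, 0.1915]
tool_rot: [0.001, 0.76, 0.65, 0.001]
force: [-0.5, 0.8, -1.2]
width: 0.602
```

Run:
```python
from h import *
st(); snap('scene','s14'); crop('s14',100,140,210,240,7);snap('side','d14'); crop('d14',180,135,240,195,10);snap('wrist','w14')
```

```text
t 20.5833 pos [0.4592 0.0948 0.1915] psi 1.4147 tilt [ 1.8e-03  2.0e-04 -1.0e+00] F [-0.47  0.76 -1.16] M [-0.07   0.071 -0.024] w 0.602 j [ 0.02 -0.01  1.81  0.    1.34  0.17]
```

View pics/s14_c100_140.png

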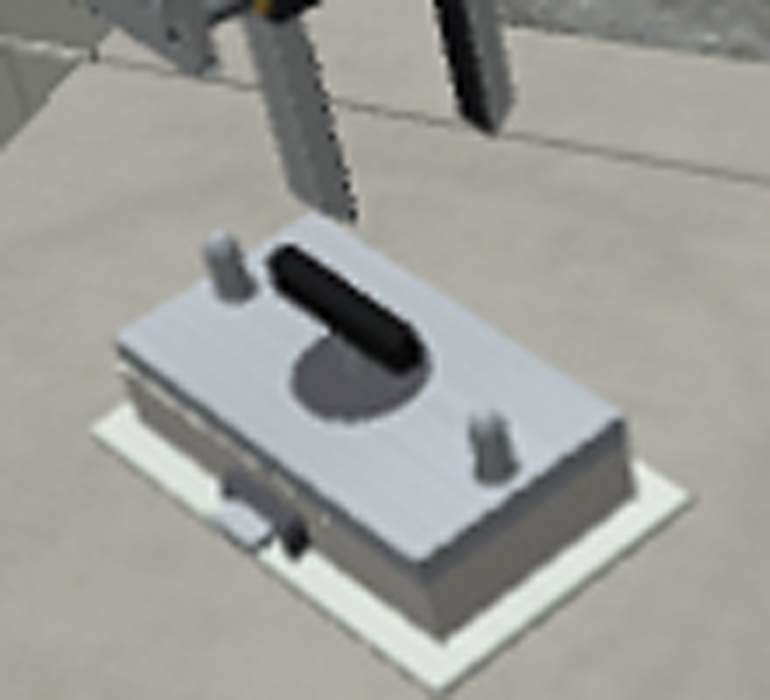

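View pics/d14_c180_135.png

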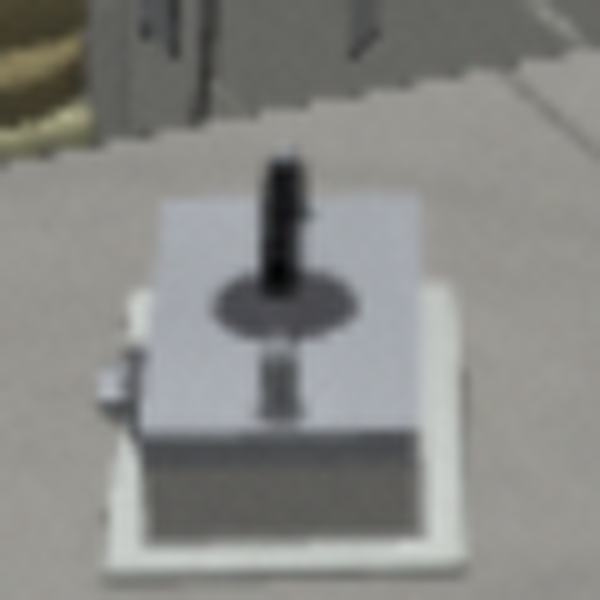

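View pics/w14.png

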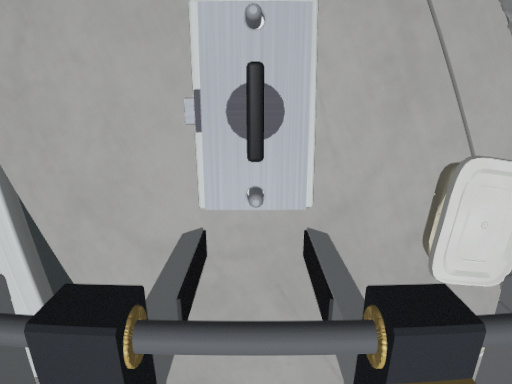

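Run:
```python
from h import *
from fit import cv, fit
W=load('w14'); crop('w14',180,0,330,220,3)
p=ray(W,[(255.5,62),(255.3,161)],.097); v=p[1]-p[0]; print('bar',np.linalg.norm(v),np.arctan2(v[1],v[0])%np.pi,'block y',np.pi/2-.141)
S=load('s14'); c=lambda p:cv(p,100,140,7); a,b=.05,.095
for z in (.054,.057):
  fit('plate%s'%z,[(S,[(-a,b,z),(a,-b,z),(-a,-b,z),(a,b,z)],c([(115,343),(625,412),(423,562),(315,215)]))],(.47,.165,-.14))
q=ray(S,c([(285,248),(415,345)]),.097); print(q, np.linalg.norm(q[1]-q[0]))
```

```text
bar 0.07766218531778128 1.4156207555623994 block y 1.4297963267948965
plate0.054 [ 0.4708  0.1623 -0.1377] res [[-0.3, -0.3], [0.4, 0.2], [0.1, 0.3], [-0.2, -0.3]]
plate0.057 [ 0.4688  0.1596 -0.1385] res [[-0.4, -0.4], [0.5, 0.2], [0.1, 0.4], [-0.2, -0.4]]
[[0.47863809 0.19920626 0.097     ]
 [0.46310372 0.11801937 0.097     ]] 0.08265970858018078
```

View pics/w14_c180_0.png

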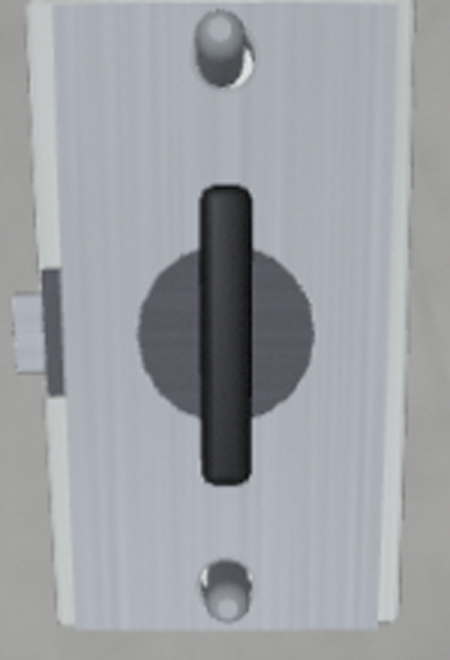

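Bar is 0.014 rad off square, plate about 1 mm from the block's centre and flat, bolt out, gripper clear. I hand in.

```bash
python3 -c "
from h import *
print(arm.hand_in()); st()"
```

```text
the job is handed in; nothing more can be done
None
the job is handed in; nothing more can be done
```

The press is closed and locked, and I handed the job in at about 21 s of the 72 s allowed. No verdict was reported.

**What I did**
- I lifted the plate by the T-key, kept it level and lowered it over both guide pins onto the mould block with only a few newtons of force.
- I had seen the slot's angle in the wrist camera beforehand, so I turned the key clockwise about 0.34 rad, where it dropped in, and followed it down 10 mm.
- I then turned it about 1.26 rad clockwise. The turning torque was about 0.2 N m and rose to 0.29 N m at the end, so I took that as the stop. I eased back 0.1 rad within the play, released the key and backed off.

**Last checks**
- **Key:** the crossbar is about 0.014 rad off the block's long axis. It had sunk about 10 mm while I still held it; I did not measure the depth again after letting go.
- **Bolt:** it stands out on the block's -x side.
- **Plate:** it lies flat over both pins, within about 1 to 2 mm of centre and 0.004 rad of the block's direction. That is by camera, which is only good to about 2 mm.
- **Surroundings:** the gripper is clear and touches nothing. The arm passed over or near nothing but the press, and I did not re-measure the bystanders' positions at the end.

**Disagreement:** when I aligned the plate over the pins, the side camera put the block about 3 mm and 0.03 rad away from where the other two cameras did. I went with those two, and the plate went on without binding.

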